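# Bolt the long squeegee case

### The arm

A 6-joint arm with a two-finger parallel gripper is mounted at the origin on a cart in front of the work surface, level with it; the furniture and walls round the work are solid. World frame = base frame: x ahead of the robot, y to its left, z up, the work surface at z = 0. Lengths are in m, angles in rad, forces in N, time in s.
With the tool pointing down it reaches from about 0.35 to 0.975 m from the base axis. Payload 4.9 kg.
Tool frame: the origin (TCP) lies between the finger pads; the fingertips stand 25 mm ahead of it and the grasp point (between the pads) lies 6 mm ahead of it (finger_overhang is the distance from the TCP to the fingertips, in m); z points along the fingers, y is the line along which they close (so a half turn about z gives the same grasp; the last joint's range is limited). The gripper opens to 85 mm and grips with 20 to 120 N. Pads are 22 mm wide; open, the fingers measure 114 mm over their backs; the gripper's body (76 mm by 85 mm) begins 54 mm behind the grasp point. The pads swing forward as they close: fully open they stand 13 mm farther back than shut.
Start: joints at [1.092, 0.053, 1.613, -0, 1.476, -0.119], TCP at [0.22, 0.585, 0.228] pointing down, gripper open.
Joint ranges: [-3.01, 3.01], [-1.01, 2.22], [0.06, 2.58], [-1.02, 4.17], [0.09, 2.62], [-3.14, 3.14]. Speed limits (rad/s): [2.57, 2.57, 3.14, 3.14, 3.14, 3.14].

### API

Orientations are given as a unit quaternion [w, x, y, z].
In Python, from rig import get_state, camera, get_calibration, close_job, finger_overhang gives the robot as it stands.
- The arm moves only by the tool carry_out, never from a script. Its argument "commands" is a list of rows, each an object with "linear": the shift along the world's x, y, z in mm, a list of three; "delta_rot": the turn, a rotation vector about the world's x, y, z in degrees, a list of three; "jaw": the opening, from -1 (shut) to 1 (fully open). In form: [{"linear": [dx, dy, dz], "delta_rot": [rx, ry, rz], "jaw": jaw}, ...]. A call has 1 to 20 rows; each row shifts and turns the commanded pose from where the row before left it; what a row does not reach is not made up. A row lasts 1/10 s, in which the tool goes at most 50 mm and 8.59 degrees, less where a joint would pass 70% of its speed; a pose out of reach is approached as far as the arm can. A call with a gripper value outside its range is refused whole. The fingers move at their own pace and stop on an object; "newtons" is the grip in N (left out, the last holds). Time passes only in rows, so rows that do not move let the fingers close. It gives the time, the measured TCP pose, the force, the opening and the grip force at its end, in the units of the state.
- get_state(): the state, without advancing time (a new reading comes with each control period).
- camera(name): name is "scene" or "top"; returns (picture, depth): 384x512x3 uint8, red, green, blue; 384x512 float32, m along the optical axis (not along the pixel's ray), 0 where there is no reading.
- get_calibration(name): a dict with "fovy" (degrees; the focal length in pixels is half the picture's height over the tangent of half this angle, whatever the lens; pixels are square), "cx", "cy" (the principal point, pixels), "R" (3x3) and "t" (3): a world point X has camera coordinates R X + t. Camera axes: x right, y down, z forward; pixel columns grow to the right and rows downward; lengths in m; the calibration is good to about 2 mm. A picture is of the moment at which its call begins. get_calibration takes no time and is no camera call.
- close_job(): hands the job in; it is judged then, once.
The state is a dict: "time_s": time; "qpos": joint angles; "dq": joint speeds; "effort": joint torques, N m; "tcp_pos": TCP position; "tool_rot": TCP orientation; "ft_force": force on the tool from outside, world axes, zero at the start; "torque": the same for the moment, N m; "finger_gap": opening from 0.0 (shut) to 1.0 (fully open); "finger_force": force on a finger pad.
Only numpy, scipy, OpenCV 4.12 (cv2) and the standard library are available. Lean on these libraries where they do the work, as an engineer would, in place of code of your own. Each camera call takes 0.05 s, during which the arm holds its last target. There are 200 camera calls.

### The job

Two wooden cases lie on the table, each with a barrel bolt on its lid standing drawn back. Bolt the long case shut so it can be carried: push its bolt across by the knob, fully home through its keeper, and let go. Leave the bolt of the short case drawn.

Things in the scene. Friction and masses are not known exactly. Their poses are not given: they have to be found in the camera images.
- long_case: Fixed plywood case, 380 mm long (its y), 150 wide (x), 70 high; origin: centre of its underside, z up. Its bolt goes home along +y, roughly to the robot's left. On top, along its y axis at x = 0: steel guide straps at y = -60 and 33 mm, and the keeper, a like strap 16 mm long, at y = 70 on the fixed board beyond the lid's end. Straps are 45 mm wide with their feet, 90.5 high over the table.
- long_case_knob (a point): Top centre of the upright knob on the long case's bolt, 125 mm above the table; moves with the bolt. The knob is a dark steel cylinder 16 mm across, its top 30 mm clear of everything: pinch it across the rod or push it from behind. It stands on a dark rod 12 mm thick, axis 81 mm above the table, at y = travel - 40 mm in the case's frame. z up, y as the case's.
- long_case_bolt (a joint): Travel of the long case's bolt, m: 0 = drawn right back, 0.056 = fully home at its stop; starts from 0 to 0.010. Slides straight along the case's +y against about 3 N of friction and stays where it is left. The tip meets the keeper at 0.022, is level with its far side at 0.038 and stands 18 mm out beyond it at 0.056.
- short_case_bolt (a joint): Travel in m of the same kind of bolt on the other case, which is made alike but only 240 mm long (150 wide, 70 high) and lies to the left or the right of the long one. 0 = drawn right back, 0.056 = fully home; starts from 0 to 0.010 and must stay drawn, its tip (keeper at 0.022) outside its keeper.

How it is judged:
By the outcome, as a careful person would: the job done as asked, in the order asked, and still so for the second after the job is handed in, with the robot touching nothing.
It also fails if it takes over 26 s, if anything falls off the work surface, if the arm or the gripper's body presses on something with over 40 N, if the wrist force passes 120 N, or if a joint passes its speed limit or range.

## Working session

There is one attempt and no reset: what is moved stays moved. The work goes in short steps, Python scripts to look and compute and a tool call to move; the robot and the scene stay as the last step left them, time stands still between calls to the robot, and variables do not carry over. Pictures are saved under pics/ and viewed, at most 10 in all, crops included, and the job is handed in when it is done.

Besides the shell and the picture viewer there is one more tool, called after "Emit:" as name(argument=value, ...) on one line, values as JSON. carry_out: Moves the arm, as the interface text tells. Its arguments: {"type":"object","properties":{"commands":{"type":"array"},"newtons":{"type":"number"}},"required":["commands"]}

```bash
mkdir -p pics; python3 - <<'E'
from rig import *
import cv2,numpy as np
for n in("top","scene"):
    p,d=camera(n); np.savez(f"{n}.npz",p=p,d=d); cv2.imwrite(f"pics/{n}0.png",p[:,:,::-1])
    print(n,get_calibration(n))
s=get_state();print(s['tcp_pos'],s['tool_rot'],s['time_s'],finger_overhang)
E
```

```text
top {'fovy': 43.87997849073427, 'cx': 254.88068338040878, 'cy': 201.89096553032778, 'R': array([[ 0.01940352, -0.99941884, -0.02802641],
       [-0.99559619, -0.01674269, -0.09223836],
       [ 0.09171551,  0.02969274, -0.99534246]]), 't': array([-0.0292491 ,  0.6005245 ,  0.97917307])}
scene {'fovy': 52.682056990514596, 'cx': 249.20191102725317, 'cy': 195.79415053442966, 'R': array([[ 0.67221044, -0.7401449 ,  0.0178507 ],
       [-0.54690387, -0.51266889, -0.66186612],
       [ 0.49902833,  0.4351507 , -0.74940949]]), 't': array([-0.3959302 ,  0.36363154,  0.70680382])}
[0.21977931 0.58446109 0.22697383] [-2.92710276e-04  1.78931406e-01  9.83861106e-01 -8.89524867e-04] 0.1 0.025
```

View pics/top0.png

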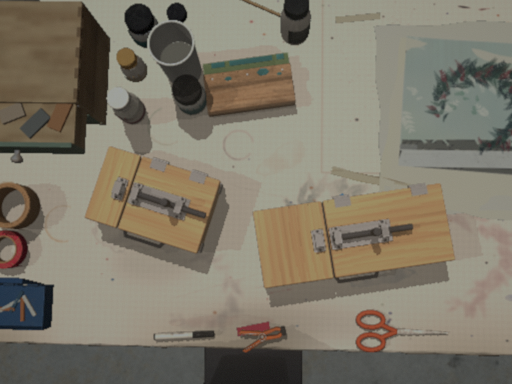

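View pics/scene0.png

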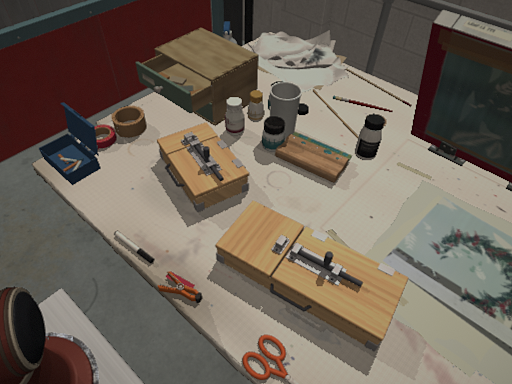

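The long case is on the right in the top view: corners about (255,212), (440,184), (453,260), (265,287). Its keeper is near (320,240) and the knob near (377,230). The short case is on the left.

```bash
cat > h.py <<'E'
import numpy as np,cv2
from rig import *
def cloud(n,d):
    c=get_calibration(n);h,w=d.shape;f=h/2/np.tan(np.radians(c['fovy'])/2)
    v,u=np.mgrid[:h,:w];X=np.stack([(u-c['cx'])/f*d,(v-c['cy'])/f*d,d],-1)
    W=(X-c['t'])@np.array(c['R']);W[d<=0]=np.nan
    return W
E
python3 - <<'E'
from h import *
np.set_printoptions(precision=4,suppress=True)
C={}
for n in("top","scene"):
    z=np.load(n+".npz");W=cloud(n,z['d']);C[n]=W
    P=W.reshape(-1,3);roi=(P[:,1]<0.06)&(P[:,1]>-.5)&(P[:,0]>.2)&(P[:,0]<.75)
    lid=P[roi&(abs(P[:,2]-.07)<.006)]
    if n=="top":
        m=((abs(W[...,2]-.07)<.008)).astype(np.uint8); m[:,:240]=0;m[:180]=0;m[295:]=0
        m=cv2.morphologyEx(m,cv2.MORPH_CLOSE,np.ones((15,15)))
        cs=max(cv2.findContours(m,0,1)[0],key=cv2.contourArea)[:,0]
        Q=np.array([W[b,a,:2] for a,b in cs]);Q=Q[~np.isnan(Q[:,0])]
        r=cv2.minAreaRect((Q*1000).astype(np.float32));print("rect mm",r,cv2.boxPoints(r),"z",np.median(lid[:,2]))
        c0=np.array(r[0])/1000
    near=np.hypot(*(P[:,:2]-c0).T)<.16
    k=P[near&(P[:,2]>.105)&(P[:,2]<.14)];t=k[k[:,2]>.118]
    print(n,"knob",len(k),k.mean(0),k.min(0),k.max(0),"top",len(t),t.mean(0) if len(t) else'')
    s=P[near&(P[:,2]>.086)&(P[:,2]<.095)];print("straps",len(s),s.min(0),s.max(0),s.mean(0))
W=C["top"]
np.save("Wtop.npy",W)
# rod direction: dark pixels in the roi
z=np.load("top.npz");p=z['p'].astype(int);m=(p.max(2)<75);m[:, :330]=0;m[:,425:]=0;m[:215]=0;m[248:]=0
m&=(abs(W[...,2]-.086)<.01)
r=W[m];print("rod",len(r),cv2.fitLine((r[:,:2]*1000).astype(np.float32),cv2.DIST_HUBER,0,.01,.01).ravel(),r.min(0),r.max(0))
E
python3 -c "
import cv2;a=cv2.imread('pics/top0.png')[175:295,245:460];b=cv2.imread('pics/scene0.png')[195:350,210:410]
cv2.imwrite('pics/c.png',cv2.vconcat([cv2.resize(a,(516,288)),cv2.resize(b,(516,300))]))"
```

```text
rect mm ((539.8643798828125, -219.6554718017578), (165.08120727539062, 392.4945068359375), 9.649676322937012) [[ 425.596   -40.0207]
 [ 491.3873 -426.9618]
 [ 654.1328 -399.2903]
 [ 588.3414  -12.3492]] z 0.07070026449694695
top knob 73 [ 0.5406 -0.2501  0.1223] [ 0.5333 -0.2583  0.1052] [ 0.5487 -0.2441  0.1285] top 59 [ 0.5407 -0.251   0.1248]
straps 475 [ 0.5106 -0.3289  0.086 ] [ 0.5572 -0.1374  0.0948] [ 0.5356 -0.2207  0.0896]
scene knob 88 [ 0.5373 -0.2571  0.1208] [ 0.5321 -0.2637  0.1051] [ 0.5479 -0.2481  0.1309] top 60 [ 0.5384 -0.2567  0.1254]
straps 517 [ 0.509  -0.3342  0.086 ] [ 0.5585 -0.1413  0.095 ] [ 0.5357 -0.2367  0.0903]
rod 249 [   0.1718   -0.9851  540.1618 -257.1898] [ 0.5095 -0.3277  0.076 ] [ 0.5552 -0.1748  0.0907]
```

View pics/c.png

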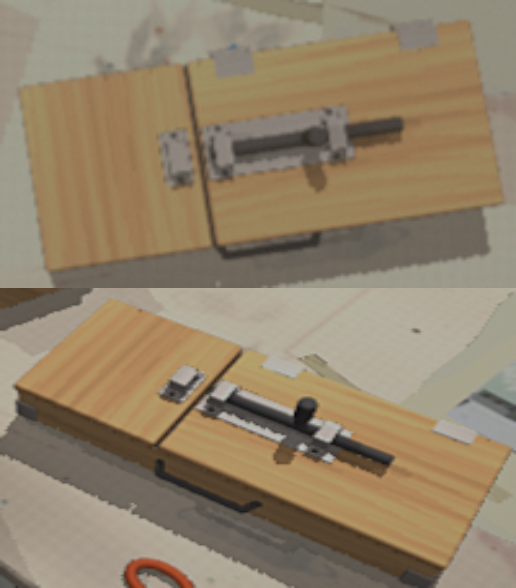

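Both views agree on the knob: about (0.540, -0.253), top at 0.125. The case yaw is about 9.8°, so +y of the case is (-0.17, 0.985). The bolt's travel is now about 5 mm. I'll move above it first.

Emit:
carry_out(commands=[{"linear":[16,-42,0],"delta_rot":[0,0,-3],"jaw":0},{"linear":[16,-42,0],"delta_rot":[0,0,-3],"jaw":0},{"linear":[16,-42,0],"delta_rot":[0,0,-3],"jaw":0},{"linear":[16,-42,0],"delta_rot":[0,0,-3],"jaw":0},{"linear":[16,-42,0],"delta_rot":[0,0,-3],"jaw":0},{"linear":[16,-42,0],"delta_rot":[0,0,-3],"jaw":0},{"linear":[16,-42,0],"delta_rot":[0,0,-3],"jaw":0},{"linear":[16,-42,0],"delta_rot":[0,0,-3],"jaw":0},{"linear":[16,-42,0],"delta_rot":[0,0,-3],"jaw":0},{"linear":[16,-42,0],"delta_rot":[0,0,-3],"jaw":0},{"linear":[16,-42,0],"delta_rot":[0,0,-3],"jaw":0},{"linear":[16,-42,0],"delta_rot":[0,0,-3],"jaw":0},{"linear":[16,-42,0],"delta_rot":[0,0,-3],"jaw":0},{"linear":[16,-42,0],"delta_rot":[0,0,-3],"jaw":0},{"linear":[16,-42,0],"delta_rot":[0,0,-3],"jaw":0},{"linear":[16,-42,0],"delta_rot":[0,0,-3],"jaw":0},{"linear":[16,-42,0],"delta_rot":[0,0,-3],"jaw":0},{"linear":[16,-42,0],"delta_rot":[0,0,-3],"jaw":0},{"linear":[16,-42,0],"delta_rot":[0,0,-3],"jaw":0},{"linear":[16,-39,0],"delta_rot":[0,0,-3],"jaw":0}], newtons=40)

```text
time_s: 2.1
tcp_pos: [0.5401, -0.254, 0.2274]
tool_rot: [-0.0, 0.648, 0.762, -0.0]
ft_force: [1.1, 0.3, -0.6]
finger_gap: 0.502
finger_force: 0.0
```

Emit:
carry_out(commands=[{"linear":[0,0,-20],"delta_rot":[0,0,0],"jaw":0},{"linear":[0,0,-20],"delta_rot":[0,0,0],"jaw":0},{"linear":[0,0,-20],"delta_rot":[0,0,0],"jaw":0},{"linear":[0,0,-20],"delta_rot":[0,0,0],"jaw":0},{"linear":[0,0,-10],"delta_rot":[0,0,0],"jaw":0},{"linear":[0,0,-9],"delta_rot":[0,0,0],"jaw":0},{"linear":[0,0,0],"delta_rot":[0,0,0],"jaw":0}])

```text
time_s: 2.8
tcp_pos: [0.5394, -0.2516, 0.1278]
tool_rot: [-0.001, 0.647, 0.763, -0.0]
ft_force: [0.8, 1.1, -0.6]
finger_gap: 0.502
finger_force: 0.0
```

```bash
python3 - <<'E'
from h import *
p,d=camera("scene");a=p[170:350,210:410,::-1];cv2.imwrite("pics/g.png",cv2.resize(a,None,fx=3,fy=3))
s=get_state();print(s['tcp_pos'],s['ft_force'])
E
```

```text
[ 0.53998805 -0.25193667  0.12898723] [0.71059424 1.29781735 0.24726139]
```

View pics/g.png

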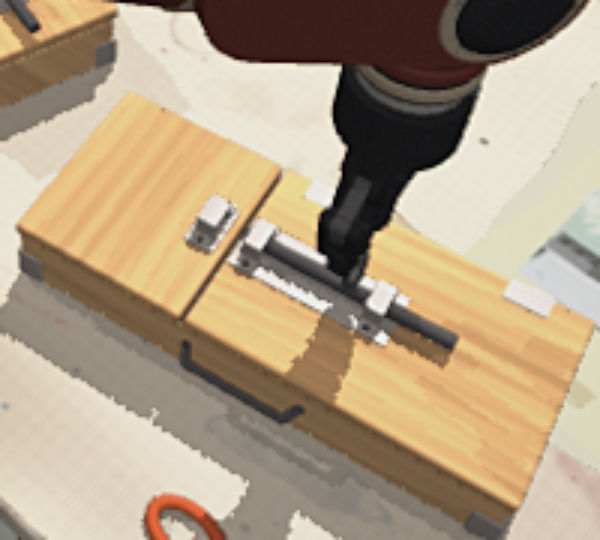

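The open fingers straddle the knob at crop pixel (350,270), clear of the strap. Next I'll close on it.

Emit:
carry_out(commands=[{"linear":[0,0,0],"delta_rot":[0,0,0],"jaw":-1},{"linear":[0,0,0],"delta_rot":[0,0,0],"jaw":-1},{"linear":[0,0,0],"delta_rot":[0,0,0],"jaw":-1},{"linear":[0,0,0],"delta_rot":[0,0,0],"jaw":-1},{"linear":[0,0,0],"delta_rot":[0,0,0],"jaw":-1},{"linear":[0,0,0],"delta_rot":[0,0,0],"jaw":-1}], newtons=40)

```text
time_s: 3.45
tcp_pos: [0.54, -0.252, 0.1292]
tool_rot: [0.0, 0.647, 0.763, -0.0]
ft_force: [0.2, -0.2, 0.1]
finger_gap: 0.001
finger_force: 0.0
```

```bash
python3 - <<'E'
from h import *
p,d=camera("scene");q,e=camera("top")
a=cv2.resize(p[195:335,260:400,::-1],(560,560));b=cv2.resize(q[190:270,300:440,::-1],(0,0),fx=1.7,fy=1.7)
b=cv2.copyMakeBorder(b,0,560-b.shape[0],0,0,0);cv2.imwrite("pics/g2.png",cv2.hconcat([a,b]))
W=cloud("scene",d);P=W.reshape(-1,3)
# free end of rod & knob
for n,W,im in(("scene",W,p),("top",cloud("top",e),q)):
    m=(im.max(2)<75)&(abs(W[...,2]-.087)<.012)&(abs(W[...,0]-.545)<.05)&(abs(W[...,1]+.29)<.08)
    print(n,m.sum(),W[m][:,1].min())
for n in("scene","top"):
    z=np.load(n+".npz");W=cloud(n,z['d']);m=(z['p'].max(2)<75)&(abs(W[...,2]-.087)<.012)&(abs(W[...,0]-.545)<.05)&(abs(W[...,1]+.29)<.08)
    print("before",n,m.sum(),W[m][:,1].min())
E
```

```text
scene 178 -0.3334289462595347
top 33 -0.23482857970398363
before scene 315 -0.3334469331202219
before top 204 -0.3276568502223074
```

View pics/g2.png

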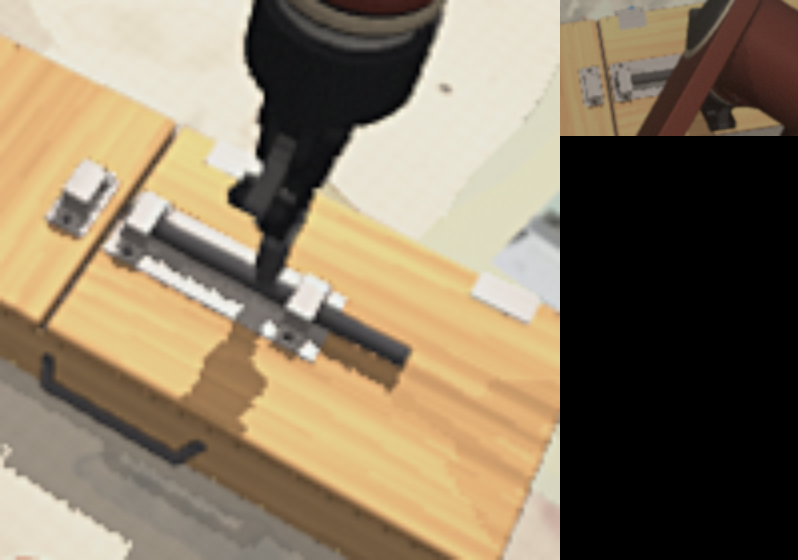

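```bash
python3 - <<'E'
from h import *
np.set_printoptions(precision=3,suppress=True)
s=get_state();print(s['finger_gap'],s['finger_force'],s['tcp_pos'],s['tool_rot'],s['qpos'])
p,d=camera("scene");W=cloud("scene",d)
z=np.load("scene.npz");W0=cloud("scene",z['d'])
for lo in np.arange(.095,.19,.01):
    for n,w in(("now",W),("before",W0)):
        m=(w[...,2]>lo)&(w[...,2]<lo+.01)&(abs(w[...,0]-.54)<.08)&(abs(w[...,1]+.25)<.06)
        if m.sum(): v,u=np.nonzero(m);print(n,round(lo,3),m.sum(),w[m].min(0)[:2],w[m].max(0)[:2],u.min(),u.max())
c=get_calibration("scene");f=192/np.tan(np.radians(c['fovy'])/2)
print("cam",-np.array(c['R']).T@c['t'])
for X in([.54,-.252,.104],[.54,-.252,.129],[.54,-.254,.125],[.54,-.254,.095]):
    x=np.array(c['R'])@X+c['t'];print(X,x[:2]/x[2]*f+[c['cx'],c['cy']])
E
```

```text
0.0013952082623690215 0.0 [ 0.54  -0.252  0.129] [-0.     0.647  0.763  0.   ] [-0.562  0.065  1.77   0.     1.307 -0.725]
now 0.095 19 [ 0.518 -0.283] [ 0.547 -0.19 ] 295 338
before 0.095 14 [ 0.531 -0.277] [ 0.548 -0.252] 324 337
now 0.105 22 [ 0.532 -0.264] [ 0.541 -0.249] 324 331
before 0.105 23 [ 0.532 -0.264] [ 0.541 -0.25 ] 324 331
now 0.115 22 [ 0.532 -0.264] [ 0.54 -0.25] 325 332
before 0.115 27 [ 0.533 -0.264] [ 0.545 -0.248] 325 333
now 0.125 21 [ 0.533 -0.263] [ 0.541 -0.25 ] 326 332
before 0.125 38 [ 0.534 -0.264] [ 0.548 -0.25 ] 326 333
now 0.135 11 [ 0.528 -0.266] [ 0.547 -0.246] 324 336
now 0.145 26 [ 0.526 -0.266] [ 0.548 -0.249] 324 337
now 0.155 3 [ 0.536 -0.265] [ 0.544 -0.265] 335 337
now 0.165 2 [ 0.535 -0.267] [ 0.536 -0.266] 336 337
now 0.175 10 [ 0.515 -0.271] [ 0.535 -0.263] 334 338
now 0.185 31 [ 0.507 -0.271] [ 0.535 -0.255] 331 338
cam [ 0.112 -0.414  0.777]
[0.54, -0.252, 0.104] [325.628 259.055]
[0.54, -0.252, 0.129] [327.712 252.261]
[0.54, -0.254, 0.125] [328.203 253.95 ]
[0.54, -0.254, 0.095] [325.707 261.995]
```

```bash
python3 - <<'E'
from h import *
np.set_printoptions(precision=3,suppress=True)
p,d=camera("scene");W=cloud("scene",d);z=np.load("scene.npz")
m=(z['d']-d>.008)&(d>0)&(abs(W[...,0]-.54)<.06)&(abs(W[...,1]+.25)<.06)&(W[...,2]>.09)
for v in range(225,275,2):
    u=np.nonzero(m[v])[0]
    if len(u):print(v,u.min(),u.max(),W[v,u].min(0),W[v,u].max(0))
print(p[236:262:3,322:340].max(2))
E
```

```text
225 325 354 [ 0.503 -0.287  0.227] [ 0.526 -0.24   0.27 ]
227 325 348 [ 0.501 -0.275  0.213] [ 0.555 -0.241  0.261]
229 325 347 [ 0.5   -0.276  0.209] [ 0.553 -0.25   0.255]
231 324 346 [ 0.498 -0.277  0.206] [ 0.551 -0.241  0.252]
233 324 345 [ 0.499 -0.276  0.201] [ 0.547 -0.241  0.249]
235 325 343 [ 0.496 -0.273  0.197] [ 0.533 -0.244  0.243]
237 326 342 [ 0.494 -0.273  0.201] [ 0.53  -0.257  0.238]
239 321 341 [ 0.49  -0.273  0.184] [ 0.534 -0.25   0.237]
241 318 340 [ 0.482 -0.272  0.186] [ 0.531 -0.251  0.233]
243 317 338 [ 0.48  -0.271  0.183] [ 0.534 -0.251  0.23 ]
245 319 337 [ 0.481 -0.274  0.174] [ 0.536 -0.256  0.23 ]
247 322 336 [ 0.48  -0.276  0.166] [ 0.536 -0.262  0.231]
249 324 335 [ 0.48  -0.277  0.157] [ 0.537 -0.265  0.228]
251 324 335 [ 0.482 -0.275  0.146] [ 0.54  -0.249  0.222]
253 327 334 [ 0.527 -0.266  0.142] [ 0.537 -0.255  0.151]
255 332 333 [ 0.536 -0.265  0.135] [ 0.537 -0.263  0.137]
[[240 245 246 163  48  66  69  68  67  56  26  20  19  22  19  20  21  19]
 [ 52  91 113  54  64  67  69  67  54  28  19  22  20  22  23  21  19  14]
 [ 43  67  69  68  68  69  64  46  51  36  20  22  20  22  18   9 118 210]
 [ 68  69  70  69  68  55  26  26  30  34  46  48  17  17  15  92 204 245]
 [ 95  34  47  52  32  28  31  34  32  24  18  17  28  55 118 214 242 233]
 [238 212  92  12  17  19  23  21  19  15  23  54  72 136 240 239 234 232]
 [233 240 240 143  46  51  36  16  15  49  80 119 214 243 234 232 232 231]
 [237 240 178  22  36  44  50  53  48  37 136 246 237 232 231 232 232 232]
 [215 206  12  34  39  43  43  40  31 138 249 238 232 232 231 232 231 231]]
```

The depth difference shows the shut fingertips at z ≈ 0.135, above the knob, although the reported TCP implies 0.104. The camera shows the knob untouched, so I'll go by that. Next: open, go lower and look again.

Emit:
carry_out(commands=[{"linear":[0,0,0],"delta_rot":[0,0,0],"jaw":0},{"linear":[0,0,0],"delta_rot":[0,0,0],"jaw":0},{"linear":[0,0,0],"delta_rot":[0,0,0],"jaw":0},{"linear":[0,0,0],"delta_rot":[0,0,0],"jaw":0},{"linear":[0,0,0],"delta_rot":[0,0,0],"jaw":0},{"linear":[0,0,-8],"delta_rot":[0,0,0],"jaw":0},{"linear":[0,0,-8],"delta_rot":[0,0,0],"jaw":0},{"linear":[0,0,-6],"delta_rot":[0,0,0],"jaw":0},{"linear":[0,0,0],"delta_rot":[0,0,0],"jaw":0}])

```text
time_s: 4.55
tcp_pos: [0.539, -0.2514, 0.1051]
tool_rot: [-0.002, 0.647, 0.763, -0.0]
ft_force: [0.2, 0.1, 0.1]
finger_gap: 0.5
finger_force: 0.0
```

```bash
cat > tip.py <<'E'
from h import *
np.set_printoptions(precision=3,suppress=True)
s=get_state();print(s['finger_gap'],s['finger_force'],s['tcp_pos'],s['ft_force'],s['time_s'])
p,d=camera("scene");W=cloud("scene",d);z=np.load("scene.npz")
m=(z['d']-d>.008)&(d>0)&(abs(W[...,0]-.54)<.08)&(abs(W[...,1]+.24)<.08)&(W[...,2]>.09)
for v in range(240,285,2):
    u=np.nonzero(m[v])[0]
    if len(u):print(v,u.min(),u.max(),W[v,u].min(0),W[v,u].max(0))
cv2.imwrite("pics/g%d.png"%(s['time_s']*100),cv2.resize(p[205:305,260:390,::-1],None,fx=5,fy=5))
E
python3 tip.py; ls pics
```

```text
0.49968098715048154 0.0 [ 0.539 -0.251  0.105] [0.224 0.118 0.073] 4.55
240 320 342 [ 0.497 -0.275  0.191] [ 0.529 -0.242  0.227]
242 319 340 [ 0.493 -0.275  0.183] [ 0.523 -0.242  0.223]
244 319 339 [ 0.489 -0.274  0.181] [ 0.528 -0.243  0.219]
246 317 338 [ 0.481 -0.274  0.179] [ 0.525 -0.245  0.218]
248 315 338 [ 0.475 -0.274  0.125] [ 0.565 -0.252  0.217]
250 314 337 [ 0.472 -0.274  0.121] [ 0.562 -0.253  0.216]
252 314 335 [ 0.472 -0.275  0.177] [ 0.515 -0.254  0.216]
254 314 332 [ 0.474 -0.275  0.167] [ 0.517 -0.254  0.216]
256 314 331 [ 0.475 -0.277  0.164] [ 0.514 -0.253  0.213]
258 314 331 [ 0.477 -0.276  0.16 ] [ 0.514 -0.252  0.207]
260 314 329 [ 0.48  -0.275  0.156] [ 0.509 -0.252  0.195]
262 317 328 [ 0.483 -0.274  0.125] [ 0.514 -0.248  0.185]
264 317 328 [ 0.485 -0.275  0.116] [ 0.517 -0.249  0.175]
266 318 327 [ 0.488 -0.274  0.122] [ 0.515 -0.254  0.165]
268 322 326 [ 0.506 -0.268  0.117] [ 0.514 -0.263  0.126]
c.png
g.png
g2.png
g455.png
scene0.png
top0.png
```

Emit:
carry_out(commands=[{"linear":[0,0,-5],"delta_rot":[0,0,0],"jaw":0},{"linear":[0,0,0],"delta_rot":[0,0,0],"jaw":-1},{"linear":[0,0,0],"delta_rot":[0,0,0],"jaw":-1},{"linear":[0,0,0],"delta_rot":[0,0,0],"jaw":-1},{"linear":[0,0,0],"delta_rot":[0,0,0],"jaw":-1},{"linear":[0,0,0],"delta_rot":[0,0,0],"jaw":-1}], newtons=40)

```text
time_s: 5.2
tcp_pos: [0.5399, -0.252, 0.1022]
tool_rot: [-0.0, 0.647, 0.763, -0.0]
ft_force: [-1.8, -0.5, 1.2]
finger_gap: 0.17
finger_force: 39.0
```

Gripped: gap 0.17 is about 15 mm, at 39 N. Now I'll slide it along the case's +y.

Emit:
carry_out(commands=[{"linear":[-1,6,0],"delta_rot":[0,0,0],"jaw":-1},{"linear":[-1,6,0],"delta_rot":[0,0,0],"jaw":-1},{"linear":[-1,6,0],"delta_rot":[0,0,0],"jaw":-1},{"linear":[-1,6,0],"delta_rot":[0,0,0],"jaw":-1},{"linear":[-1,6,0],"delta_rot":[0,0,0],"jaw":-1},{"linear":[-1,6,0],"delta_rot":[0,0,0],"jaw":-1},{"linear":[-1,6,0],"delta_rot":[0,0,0],"jaw":-1},{"linear":[-1,4,0],"delta_rot":[0,0,0],"jaw":-1},{"linear":[0,0,0],"delta_rot":[0,0,0],"jaw":-1}])

```text
time_s: 6.1
tcp_pos: [0.5319, -0.2049, 0.1021]
tool_rot: [-0.001, 0.647, 0.763, 0.0]
ft_force: [-3.5, 0.6, 2.1]
finger_gap: 0.168
finger_force: 39.5
```

Moved 47 mm so far. I'll push slowly on to the stop.

Emit:
carry_out(commands=[{"linear":[0,2,0],"delta_rot":[0,0,0],"jaw":-1},{"linear":[-1,2,0],"delta_rot":[0,0,0],"jaw":-1},{"linear":[0,2,0],"delta_rot":[0,0,0],"jaw":-1},{"linear":[0,0,0],"delta_rot":[0,0,0],"jaw":-1}])

```text
time_s: 6.5
tcp_pos: [0.5311, -0.2001, 0.1022]
tool_rot: [0.0, 0.647, 0.763, -0.0]
ft_force: [-2.3, -4.1, 2.0]
finger_gap: 0.17
finger_force: 39.4
```

Emit:
carry_out(commands=[{"linear":[0,2,0],"delta_rot":[0,0,0],"jaw":-1},{"linear":[-1,2,0],"delta_rot":[0,0,0],"jaw":-1},{"linear":[0,0,0],"delta_rot":[0,0,0],"jaw":-1}])

```text
time_s: 6.8
tcp_pos: [0.5311, -0.2, 0.1023]
tool_rot: [0.004, 0.647, 0.763, -0.002]
ft_force: [1.7, -15.9, -5.9]
finger_gap: 0.169
finger_force: 39.3
```

At the stop: 16 N resisting and no further motion, with total travel of about 53 mm. I'll release and rise.

Emit:
carry_out(commands=[{"linear":[0,0,0],"delta_rot":[0,0,0],"jaw":0},{"linear":[0,0,0],"delta_rot":[0,0,0],"jaw":0},{"linear":[0,0,0],"delta_rot":[0,0,0],"jaw":0},{"linear":[0,0,0],"delta_rot":[0,0,0],"jaw":0},{"linear":[0,0,20],"delta_rot":[0,0,0],"jaw":0},{"linear":[0,0,30],"delta_rot":[0,0,0],"jaw":0},{"linear":[0,0,40],"delta_rot":[0,0,0],"jaw":0},{"linear":[0,0,40],"delta_rot":[0,0,0],"jaw":0},{"linear":[0,-40,0],"delta_rot":[0,0,0],"jaw":0},{"linear":[0,-40,0],"delta_rot":[0,0,0],"jaw":0},{"linear":[0,-40,0],"delta_rot":[0,0,0],"jaw":0},{"linear":[0,-40,0],"delta_rot":[0,0,0],"jaw":0},{"linear":[0,0,0],"delta_rot":[0,0,0],"jaw":0},{"linear":[0,0,0],"delta_rot":[0,0,0],"jaw":0}])

```text
time_s: 8.2
tcp_pos: [0.5299, -0.3562, 0.2317]
tool_rot: [-0.001, 0.647, 0.762, 0.0]
ft_force: [0.3, 0.8, 0.3]
finger_gap: 0.503
finger_force: 0.0
```

```bash
python3 - <<'E'
from h import *
p,d=camera("scene");q,e=camera("top")
cv2.imwrite("pics/end.png",cv2.vconcat([cv2.resize(q[175:295,245:460,::-1],(516,288)),cv2.resize(p[195:350,210:410,::-1],(516,300))]))
for n,d in(("scene",d),("top",e)):
    P=cloud(n,d).reshape(-1,3)
    k=P[(np.hypot(P[:,0]-.531,P[:,1]+.2)<.03)&(P[:,2]>.118)&(P[:,2]<.135)];print(n,len(k),k.mean(0) if len(k) else '')
E
```

```text
scene 53 [ 0.52981913 -0.20476534  0.12599316]
top 57 [ 0.53179004 -0.19899836  0.12497676]
```

View pics/end.png

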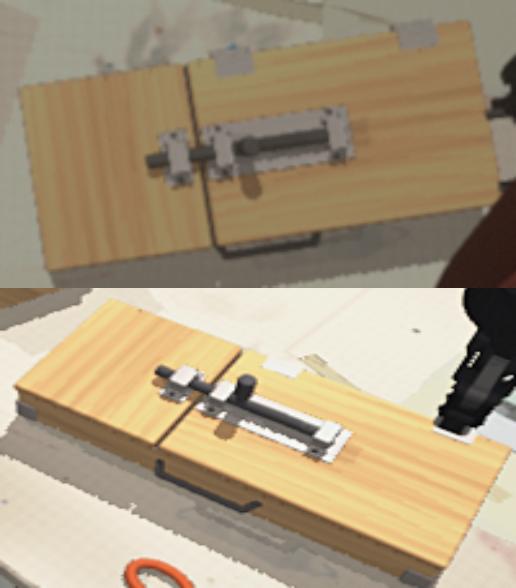

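The bolt's tip stands out beyond the keeper (crop pixel (150,160)) and the knob is up against the front guide. The gripper is clear and the case hasn't moved.

```bash
python3 -c "
from rig import *
print(close_job())"
```

```text
the job is handed in; nothing more can be done
None
```

The long case's bolt is fully home through its keeper and released, the short case's bolt was not touched, and the job is handed in at about 8.3 s of the 26 s allowed.

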